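# Close the ratchet-held lever press

### The arm

A 7-joint arm with a two-finger parallel gripper is mounted at the origin on the work surface. World frame = base frame: x ahead of the robot, y to its left, z up, the work surface at z = 0. Lengths are in mm, angles in rad, forces in N, time in s.
With the tool pointing down it reaches from about 425 to 1025 mm from the base axis. Payload 9.4 kg.
Tool frame: the origin (TCP) lies midway between the tips of the shut fingers; the grasp point (between the pads) lies 19 mm behind it (arm.tcp_to_grasp is the z of the grasp point in the tool frame, in mm); z points along the fingers, y is the line along which they close (so a half turn about z gives the same grasp; the last joint's range is limited). The gripper opens to 93 mm and grips with 3 to 60 N. Pads are 15 mm wide; open, the fingers measure 128 mm over their backs; the gripper's body (75 mm by 188 mm) begins 65 mm behind the grasp point.
Start: joints at [1.048, 0.599, -0.003, 1.599, 0.002, 0.943, -0.08], TCP at [312.596, -654.147, 218.618] pointing down, gripper open.
Joint ranges: [-2.57, 2.57], [-0.35, 1.97], [-1.29, 1.29], [0.11, 2.56], [-1.05, 4.19], [0.11, 1.86], [-2.63, 2.63]. Speed limits (rad/s): [2.22, 2.22, 3.01, 3.01, 3.14, 3.14, 3.14].

### API

Orientations are given as a rotation vector (axis times angle).
In Python, from plant import read_state, imaging, arm gives the robot as it stands.
- The arm moves only by the tool apply_moves, never from a script. Its argument "series" is a list of rows, each a list of 7 numbers: the shift along the tool's x, y, z in m, then the turn, a rotation vector about the tool's x, y, z in degrees, then the closure, from 0 (fully open) to 1 (shut). In form: [[dx, dy, dz, rx, ry, rz, claw], ...]. A call has 1 to 5 rows; each row shifts and turns the commanded pose from where the row before left it, along the tool's axes as they then stand; what a row does not reach is not made up. A row lasts 1/10 s, in which the tool goes at most 50 mm and 8.59 degrees, less where a joint would pass 70% of its speed; a pose out of reach is approached as far as the arm can. A call is refused whole if a number of a shift passes 0.05 or a number of a turn 8.59, either way. A call with a gripper value outside its range is refused whole. The fingers move at their own pace and stop on an object; "newtons" is the grip in N (left out, the last holds). Time passes only in rows, so rows that do not move let the fingers close. It gives the time, the measured TCP pose, the force, the opening and the grip force at its end, in the units of the state.
- read_state(): the state, without advancing time (a new reading comes with each control period).
- imaging.snapshot(name): name is "scene" or "top"; returns the picture (480x640x3 uint8, blue, green, red); there is no depth.
- imaging.camera_model(name): a dict with "K" (3x3 intrinsics, pixels), "k1" (the pictures are not rectified: a ray, as slopes to the right and down, at radius r is drawn at 1 + k1 r^2 times it, then the intrinsics apply), "world_from_camera" (4x4, takes a point from camera to world coordinates). Camera axes: x right, y down, z forward; pixel columns grow to the right and rows downward; lengths in mm; the calibration is good to about 2 mm. A picture is of the moment at which its call begins. camera_model takes no time and is no camera call.
- arm.close_job(): hands the job in; it is judged then, once.
The state is a dict: "t": time; "joints": joint angles; "joint_velocities": joint speeds; "effort": joint torques, N m; "eef_pos": TCP position; "ee_rot": TCP orientation; "ft_force": force on the tool from outside, world axes, zero at the start; "moment": the same for the moment, N m; "opening": finger opening in mm; "finger_force": force on a finger pad.
Only numpy, scipy, OpenCV 4.12 (cv2) and the standard library are available. Lean on these libraries where they do the work, as an engineer would, in place of code of your own. Each camera call takes 0.05 s, during which the arm holds its last target. There are 200 camera calls.

### The job

Close the small lever press on the brass blank in its die: press the yellow pawl pad fully down so that the pawl swings clear of the ratchet teeth and stays there, then push the red pad of the raised lever down until the lever is against its bottom stop. Do not force the lever while the pawl is in the teeth, do not lift the lever, and leave the pawl free and the loose things on the bench alone. It is all done by pressing and pushing with the fingertips, nothing needs grasping; move clear at the end.

Things in the scene. Friction and masses are not known exactly. Their poses are not given: they have to be found in the camera images.
- press: Green lever press fixed to the bench; position and yaw vary. Base 120 (x) x 230 (y) x 20 mm; origin on the bench straight below the lever's pivot, z up. The lever points along the press's own -y, the pawl pad lies on its +y side, x is the axis of both hinges. Two green side plates (60 mm wide in all) rise to 165 mm at the pivot and to 210 mm at y = +62 to +86 mm. Ram at y = -70 mm.
- lever_pivot (a point): Centre of the lever's hinge, on the press's axis, 150 mm above the bench; axes as the press.
- lever_pad (a point): Centre of the top face of the red round pad (48 mm across, 14 mm thick) at the lever's end. It turns with the lever in the press's y-z plane: at joint value q, with a = 0.42 - q (lever's angle above level), it lies at y = -(190 cos a - 20 sin a), z = 190 sin a + 20 cos a mm from the pivot, and tilts by a. About 245 mm above the bench at the start, 132 mm when fully down.
- pawl_pad (a point): Centre of the top face of the yellow thumb pad (34 in x, 32 in y, 7 mm thick) on the pawl's tail, 130 mm from the lever's pivot towards the press's +y, 216 mm above the bench at the start. The pawl's hinge is 75 mm behind, 50 mm above the lever's pivot; pressed with about 3 N, the pad sinks about 22 mm, almost straight down and tilting, to its stop. Friction keeps the pawl where it is left.
- lever (a joint): Lever angle, rad: -0.035 to 0.035 raised as found, growing as it goes down, 0.62 against its bottom stop (the ram is then on the blank). With the pawl in, a tooth stops it at 0.05 to 0.08. Once the pawl is free, pushing it takes about 4 to 6 N at the pad; friction keeps it where it is left. It can also be lifted, to -0.2.
- pawl (a joint): Angle of the pawl, rad: 0 in the teeth (as found), 0.40 with its pad fully down; clear of the teeth from about 0.15.
- punch: Loose steel punch, 20 mm across, 60 mm high, standing beside the press; origin at the centre of its foot. Leave alone.
- die_ring: Loose brass ring, 52 mm across, 18 mm high, lying on the bench near the lever's end; origin at the centre of its underside. Leave alone.
- jar: Loose amber jar with a black lid, 52 mm across, 65 mm high, beside the press; origin at the centre of its foot. Leave alone.
- sanding_block: Loose cork sanding block, 80 x 35 x 28 mm, behind the pawl end of the press; origin under its centre. Leave alone.
- hammer: Loose small hammer lying on the left of the bench. Leave alone.
- graver: Loose straight hand tool with a handle lying on the right of the bench. Leave alone.
- loupe: Loose black eye loupe, 36 mm across, 32 mm high, standing on the far right of the bench; origin at the centre of its foot. Leave alone.

How it is judged:
By the outcome, as a careful person would: the job done as asked, in the order asked, and still so for the second after the job is handed in, with the robot touching nothing.
It also fails if it takes over 42 s, if anything falls off the work surface, if the arm or the gripper's body presses on something with over 40 N, if the wrist force passes 120 N, or if a joint passes its speed limit or range.

## Working session

There is one attempt and no reset: what is moved stays moved. The work goes in short steps, Python scripts to look and compute and a tool call to move; the robot and the scene stay as the last step left them, time stands still between calls to the robot, and variables do not carry over. Pictures are saved under pics/ and viewed, at most 10 in all, crops included, and the job is handed in when it is done.

Besides the shell and the picture viewer there is one more tool, called after "Call:" as name(argument=value, ...), one argument or row to a line, values as JSON. apply_moves: Moves the arm, as the interface text tells. Its arguments: {"type":"object","properties":{"series":{"type":"array"},"newtons":{"type":"number"}},"required":["series"]}

```bash
mkdir -p pics; ls; python3 - <<'E'
from plant import read_state, imaging, arm
import cv2, numpy as np
np.set_printoptions(precision=3,suppress=True)
for n in("scene","top"):
    cv2.imwrite(f"pics/{n}0.png",imaging.snapshot(n)); m=imaging.camera_model(n); print(n,m["K"],m["k1"],m["world_from_camera"])
s=read_state(); print(s)
E
```

```text
pics
scene [[481.731   0.    322.427]
 [  0.    481.731 239.524]
 [  0.      0.      1.   ]] -0.09842997915139365 [[   0.366    0.524   -0.769 1437.761]
 [   0.93    -0.225    0.289 -335.673]
 [  -0.021   -0.821   -0.57   826.433]
 [   0.       0.       0.       1.   ]]
top [[459.412   0.    316.16 ]
 [  0.    459.412 232.404]
 [  0.      0.      1.   ]] -0.11379936940252385 [[  -0.      -0.991    0.134  416.774]
 [  -1.       0.002    0.01     3.982]
 [  -0.01    -0.134   -0.991 1367.465]
 [   0.       0.       0.       1.   ]]
{'t': 0.1, 'joints': array([ 1.048,  0.6  , -0.003,  1.6  ,  0.002,  0.943, -0.08 ]), 'joint_velocities': array([-0.   , -0.001, -0.   , -0.002, -0.002,  0.001, -0.   ]), 'effort': array([  0.007, -76.656,   1.503, -25.294,  -0.052,   0.014,   0.   ]), 'eef_pos': array([ 312.399, -653.77 ,  217.846]), 'ee_rot': array([-3.063, -0.694,  0.001]), 'ft_force': array([-0.495,  0.397, -0.091]), 'moment': array([-0.04 , -0.014, -0.033]), 'finger_force': 0.0, 'opening': 93.09750296488066}
```

View pics/scene0.png

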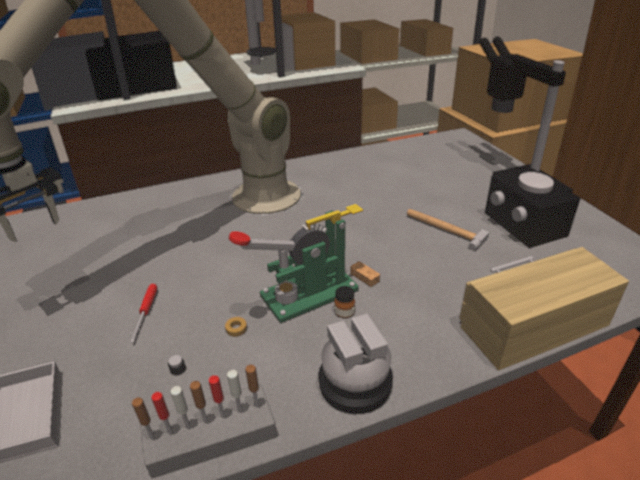

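View pics/top0.png

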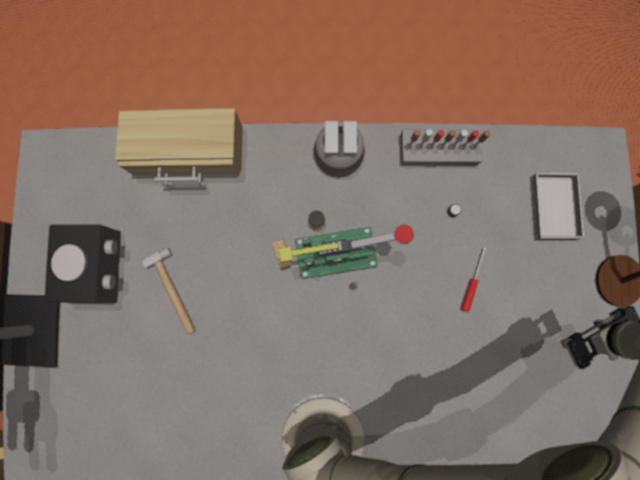

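The scene view shows the red pad at about (240,238) and the yellow pad at about (354,210). In the top view they are at (403,233) and (285,255), with the punch at (353,286) and the jar at (317,218). Next I'll segment the pads and fit the press pose.

```bash
cat > h.py <<'E'
import numpy as np, cv2
from plant import read_state, imaging, arm
from scipy.optimize import least_squares
from scipy.spatial.transform import Rotation as R
np.set_printoptions(precision=3,suppress=True)
M={n:imaging.camera_model(n) for n in("scene","top")}
def proj(n,P):
    m=M[n]; T=np.linalg.inv(m["world_from_camera"]); c=np.atleast_2d(P)@T[:3,:3].T+T[:3,3]
    return cv2.projectPoints(c,np.zeros(3),np.zeros(3),m["K"],np.array([m["k1"],0,0,0,0.]))[0][:,0]
def ray(n,uv):
    m=M[n]; p=cv2.undistortPoints(np.array([[uv]],float),m["K"],np.array([m["k1"],0,0,0,0.]))[0,0]
    W=m["world_from_camera"]; return W[:3,3],W[:3,:3]@np.array([*p,1])
def atz(n,uv,z):
    o,d=ray(n,uv); return o+d*(z-o[2])/d[2]
def tri(a,b):
    A=np.zeros((3,3));y=np.zeros(3)
    for n,uv in(("scene",a),("top",b)):
        o,d=ray(n,uv); d=d/np.linalg.norm(d); Q=np.eye(3)-np.outer(d,d); A+=Q; y+=Q@o
    return np.linalg.solve(A,y)
def blob(img,lo,hi,near,r=40):
    h=cv2.cvtColor(img,cv2.COLOR_BGR2HSV); m=cv2.inRange(h,np.array(lo),np.array(hi))
    if lo[0]==0: m|=cv2.inRange(h,np.array([172,lo[1],lo[2]]),np.array([180,255,255]))
    k=np.zeros_like(m); cv2.circle(k,near,r,255,-1); m&=k
    n,l,s,c=cv2.connectedComponentsWithStats(m); i=1+np.argmax(s[1:,4]); return c[i],s[i],(l==i)
E
python3 - <<'E'
from h import *
I={n:cv2.imread(f"pics/{n}0.png") for n in M}
r={n:blob(I[n],(0,150,60),(7,255,255),p,22) for n,p in(("scene",(240,238)),("top",(403,233)))}
y={n:blob(I[n],(20,130,80),(34,255,255),p,60) for n,p in(("scene",(340,213)),("top",(300,253)))}
for k in (r,y):
    for n in k: print(n,k[n][0],k[n][1])
print("red tri",tri(r["scene"][0],r["top"][0]))
c=[cv2.resize(I["scene"][180:320,225:395],None,fx=4,fy=4,interpolation=cv2.INTER_CUBIC)[:560],cv2.resize(I["top"][200:300,265:425],None,fx=4,fy=4,interpolation=cv2.INTER_CUBIC)]
cv2.imwrite("pics/cs.png",c[0]);cv2.imwrite("pics/ct.png",c[1])
E
```

```text
scene [239.121 237.874] [230 232  20  13 198]
top [403.621 233.646] [395 225  18  18 243]
scene [334.913 214.609] [306 204  57  24 358]
top [307.5 252. ] [306 252   4   1   4]
red tri [ 566.466 -201.678  237.708]
```

View pics/cs.png

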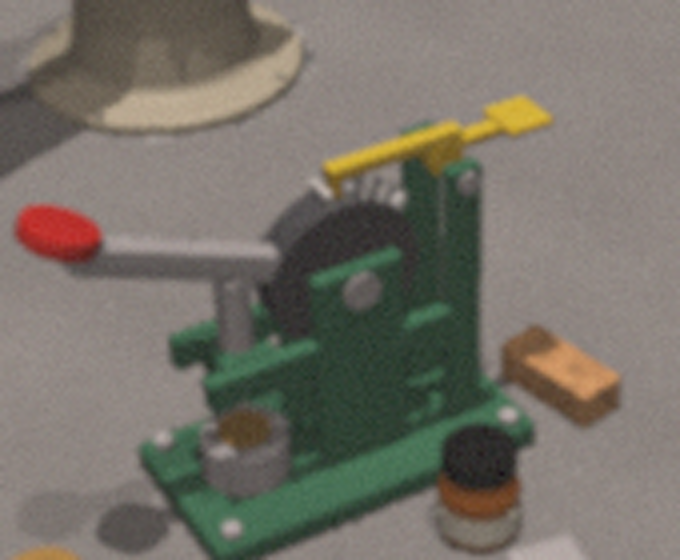

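View pics/ct.png

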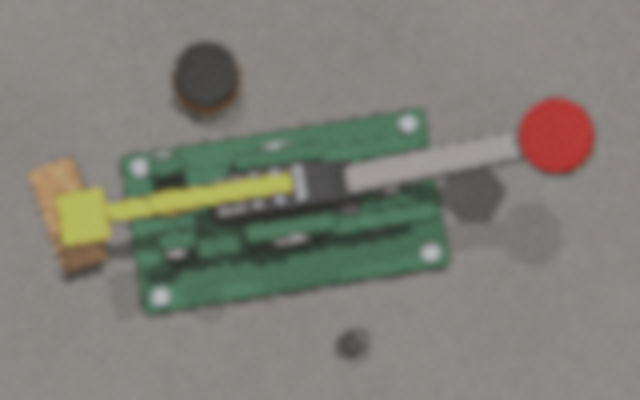

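The crops are clear. Converted to full-image pixels, the yellow pad centre is at (354.5,208.5) in the scene view and (285.5,254) in the top view. The base-plate corners are also visible from the top, so I'll fit the press pose.

```bash
python3 - <<'E'
from h import *
f=lambda u,v,ox,oy:((u+.5)/4-.5+ox,(v+.5)/4-.5+oy)
ys,yt=f(519,115,225,180),f(83,217,265,200)
rs,rt=(239.1,237.9),(403.6,233.6)
print("yellow tri",tri(ys,yt),"red",tri(rs,rt))
C=[f(*p,265,200) for p in((122,155),(425,108),(450,265),(147,313))]
W=np.array([atz("top",c,20) for c in C]); print(W, np.linalg.norm(W-np.roll(W,1,0),axis=1))
print("punch",atz("top",f(350,343,265,200),60),"jar",atz("top",f(206,77,265,200),65))
def w(p,L):
    c,s=np.cos(p[2]),np.sin(p[2]); L=np.array(L,float); return np.array([p[0]+c*L[0]-s*L[1],p[1]+s*L[0]+c*L[1],L[2]])
def pad(q,h=20):
    a=.42-q; return [0,-(190*np.cos(a)-h*np.sin(a)),150+190*np.sin(a)+h*np.cos(a)]
def res(p):
    e=[proj("top",w(p,pad(p[3])))[0]-rt, proj("scene",w(p,pad(p[3],16)))[0]-rs,
       proj("top",w(p,[0,130,216]))[0]-yt, proj("scene",w(p,[0,130,215]))[0]-ys]
    return np.r_[np.ravel(e)]
yaw=np.arctan2(*(tri(ys,yt)-tri(rs,rt))[[1,0]])-np.pi/2
s=least_squares(res,[540,-50,yaw,0]); p=s.x; print(p,s.fun)
print("base centre",W.mean(0),"origin",w(p,[0,0,0]))
for q in(0,p[3],.2,.4,.62): print(q,w(p,pad(q)))
print("pawl",w(p,[0,130,216]),w(p,[0,132,193]))
print(R.from_rotvec(read_state()["ee_rot"]).as_matrix())
E
```

```text
yellow tri [519.026  94.38  214.791] red [ 566.568 -201.688  237.704]
[[ 581.617   79.557   20.   ]
 [ 616.334 -144.969   20.   ]
 [ 499.879 -161.537   20.   ]
 [ 465.169   60.658   20.   ]] [117.972 227.194 117.628 224.889]
punch [442.344 -84.839  60.   ] jar [632.449  16.986  65.   ]
[539.589 -34.336   0.158   0.028] [-0.56   0.01  -0.295  0.067 -0.446 -0.314 -0.694  0.044]
base centre [540.75  -41.573  20.   ] origin [539.589 -34.336   0.   ]
0 [ 565.568 -197.614  245.736]
0.028415229393064425 [ 565.984 -200.234  241.   ]
0.2 [ 568.038 -213.143  210.982]
0.4 [ 569.375 -221.543  173.796]
0.62 [ 569.473 -222.159  131.854]
pawl [519.162  94.049 216.   ] [518.848  96.024 193.   ]
[[ 0.902  0.431 -0.001]
 [ 0.431 -0.902  0.001]
 [-0.    -0.001 -1.   ]]
```

Both pads fit within 0.7 px. The pawl pad is at (519,94,216) and the lever pad at about (566,-200,241). I'll turn the tool so its x runs along press +y, which keeps the narrow side of the fingertips across the pawl's tilt. Then I'll lift and travel.

Call:
apply_moves(
  series=[
    [0,0,-0.025,0,0,-8.2,1],
    [0,0,-0.025,0,0,-8.2,1],
    [0,0,-0.025,0,0,-8.2,1],
    [0,0,-0.025,0,0,-8.2,1],
    [0,0,-0.025,0,0,-8.2,1],
  ],
)

```text
t: 0.6
eef_pos: [312.4, -653.9, 344.2]
ee_rot: [-2.621, -1.731, 0.0]
ft_force: [0.1, 0.2, -0.8]
opening: 57.6
finger_force: 0.0
```

Call:
apply_moves(
  series=[
    [0,0,0,0,0,-8.2,1],
    [0,0,0,0,0,-8.2,1],
    [0,0,0,0,0,-8.2,1],
    [0,0,0,0,0,-8,1],
    [0,0,0,0,0,0,1],
  ],
)

```text
t: 1.1
eef_pos: [312.3, -654.1, 343.0]
ee_rot: [-2.035, -2.393, -0.001]
ft_force: [0.1, 0.5, -0.5]
opening: 17.6
finger_force: 0.0
```

Call:
apply_moves(
  series=[
    [0.044,0.02,0,0,0,0,1],
    [0.044,0.02,0,0,0,0,1],
    [0.044,0.02,0,0,0,0,1],
    [0.044,0.02,0,0,0,0,1],
    [0.044,0.02,0,0,0,0,1],
  ],
)

```text
t: 1.6
eef_pos: [376.5, -419.1, 343.5]
ee_rot: [-2.043, -2.386, -0.0]
ft_force: [1.3, -0.1, -0.5]
opening: 0.5
finger_force: 0.0
```

Call:
apply_moves(
  series=[
    [0.044,0.02,0,0,0,0,1],
    [0.044,0.02,0,0,0,0,1],
    [0.044,0.02,0,0,0,0,1],
    [0.044,0.02,0,0,0,0,1],
    [0.044,0.02,0,0,0,0,1],
  ],
)

```text
t: 2.1
eef_pos: [440.2, -186.1, 343.7]
ee_rot: [2.043, 2.386, 0.0]
ft_force: [1.7, -0.8, -0.2]
opening: 0.5
finger_force: 0.0
```

Call:
apply_moves(
  series=[
    [0.044,0.02,0,0,0,0,1],
    [0.044,0.02,0,0,0,0,1],
    [0.044,0.02,0,0,0,0,1],
    [0.044,0.02,0,0,0,0,1],
    [0.044,0.02,0,0,0,0,1],
  ],
)

```text
t: 2.6
eef_pos: [504.0, 46.9, 343.7]
ee_rot: [2.044, 2.386, 0.0]
ft_force: [0.3, -0.5, -0.0]
opening: 0.5
finger_force: 0.0
```

Call:
apply_moves(
  series=[
    [0.022,0.01,0.02,0,0,0,1],
    [0.022,0.01,0.02,0,0,0,1],
    [0,0,0.02,0,0,0,1],
    [0,0,0,0,0,0,1],
    [0,0,0,0,0,0,1],
  ],
)

```text
t: 3.1
eef_pos: [516.6, 91.5, 283.7]
ee_rot: [-2.04, -2.388, 0.001]
ft_force: [0.3, -0.2, 0.5]
opening: 0.4
finger_force: 0.0
```

```bash
cat > st.py <<'E'
from h import *
import sys
def go(t):
    s=read_state(); A=R.from_rotvec(s["ee_rot"]).as_matrix(); print("t",s["t"],"pos",s["eef_pos"],"ft",s["ft_force"],"toolshift m",A.T@(np.array(t)-s["eef_pos"])/1e3); print(A)
go([float(v) for v in sys.argv[1:4]])
E
python3 st.py 519 94.5 216
```

```text
t 3.1 pos [516.555  91.491 283.724] ft [ 0.252 -0.171  0.527] toolshift m [0.003 0.003 0.068]
[[-0.156  0.988 -0.001]
 [ 0.988  0.156 -0.   ]
 [-0.    -0.001 -1.   ]]
```

Call:
apply_moves(
  series=[
    [0.004,0.003,0.025,0,0,0,1],
    [0,0,0.025,0,0,0,1],
    [0,0,0.01,0,0,0,1],
    [0,0,0.003,0,0,0,1],
    [0,0,0.003,0,0,0,1],
  ],
)

```text
t: 3.6
eef_pos: [519.6, 96.1, 218.5]
ee_rot: [2.038, 2.39, 0.001]
ft_force: [-0.2, -0.2, 0.5]
opening: 0.5
finger_force: 0.0
```

Call:
apply_moves(
  series=[
    [0,0,0.002,0,0,0,1],
    [0,0,0.002,0,0,0,1],
    [0,0,0.002,0,0,0,1],
    [0,0,0.002,0,0,0,1],
    [0,0,0.002,0,0,0,1],
  ],
)

```text
t: 4.1
eef_pos: [519.4, 97.1, 207.9]
ee_rot: [2.036, 2.392, 0.003]
ft_force: [-0.7, 5.2, 4.2]
opening: 0.7
finger_force: 2.4
```

Call:
apply_moves(
  series=[
    [0.001,0,0.002,0,0,0,1],
    [0.001,0,0.002,0,0,0,1],
    [0,0,0.002,0,0,0,1],
    [0,0,0.002,0,0,0,1],
    [0,0,0.002,0,0,0,1],
  ],
)

```text
t: 4.6
eef_pos: [518.9, 97.8, 197.4]
ee_rot: [2.037, 2.391, -0.0]
ft_force: [2.3, 0.1, 3.2]
opening: 0.6
finger_force: 1.5
```

```bash
python3 - <<'E'
from h import *
cv2.imwrite("pics/cs1.png",cv2.resize(imaging.snapshot("scene")[140:320,225:425],None,fx=3,fy=3,interpolation=cv2.INTER_CUBIC)); s=read_state(); print(s["eef_pos"],s["ft_force"],s["moment"])
E
```

```text
[518.747  97.833 197.151] [2.055 0.896 3.5  ] [ 0.095 -0.514  0.023]
```

View pics/cs1.png

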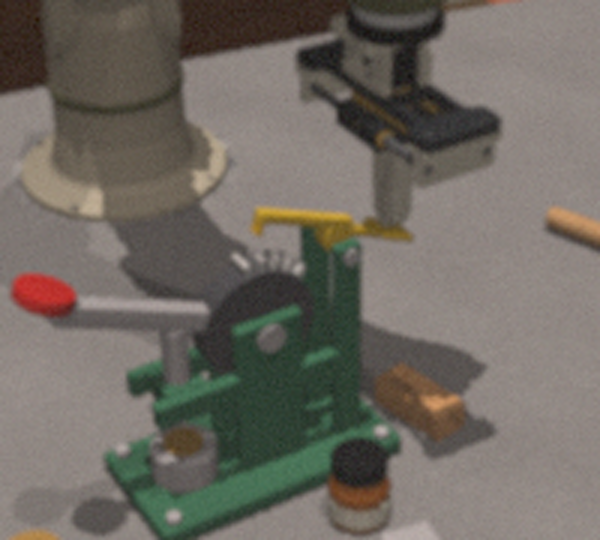

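The pawl nose, at crop (262,215), is already well above the teeth, and the fingertip sits on the pad at (395,222). I'll keep pressing down to the stop.

Call:
apply_moves(
  series=[
    [0,0,0.002,0,0,0,1],
    [0,0,0.001,0,0,0,1],
    [0,0,0,0,0,0,1],
  ],
)

```text
t: 4.95
eef_pos: [518.9, 97.9, 195.4]
ee_rot: [2.037, 2.39, -0.0]
ft_force: [-0.9, -1.1, 14.2]
opening: 0.2
finger_force: 6.3
```

Call:
apply_moves(
  series=[
    [0,0,0.001,0,0,0,1],
    [0,0,0.001,0,0,0,1],
    [0,0,0,0,0,0,1],
  ],
)

```text
t: 5.25
eef_pos: [519.2, 97.8, 194.6]
ee_rot: [2.036, 2.389, 0.0]
ft_force: [-3.9, -1.5, 28.9]
opening: 0.6
finger_force: 12.6
```

The stop is reached: 29 N with almost no further sinking. I'll lift off straight up, then travel to above the lever pad.

Call:
apply_moves(
  series=[
    [0,0,-0.005,0,0,0,1],
    [0,0,-0.02,0,0,0,1],
    [0,0,-0.035,0,0,0,1],
    [0,0,-0.045,0,0,0,1],
    [0,0,0,0,0,0,1],
  ],
)

```text
t: 5.75
eef_pos: [520.0, 98.9, 301.9]
ee_rot: [2.035, 2.388, 0.007]
ft_force: [0.1, 0.9, 0.1]
opening: 0.5
finger_force: 0.0
```

Call:
apply_moves(
  series=[
    [-0.05,0,0,0,0,0,1],
    [-0.05,0,0,0,0,0,1],
    [-0.05,0,0,0,0,0,1],
    [-0.05,0,0,0,0,0,1],
    [-0.05,0,0,0,0,0,1],
  ],
)

```text
t: 6.25
eef_pos: [557.2, -150.8, 296.5]
ee_rot: [-2.036, -2.39, 0.003]
ft_force: [0.4, 0.2, 0.2]
opening: 0.7
finger_force: 0.0
```

Call:
apply_moves(
  series=[
    [-0.05,0,0,0,0,0,1],
    [0,0,0,0,0,0,1],
  ],
)

```text
t: 6.45
eef_pos: [564.8, -206.3, 295.3]
ee_rot: [-2.048, -2.38, 0.006]
ft_force: [0.4, 0.3, -0.3]
opening: 0.8
finger_force: 0.0
```

```bash
python3 st.py 566 -202 241; python3 - <<'E'
from h import *
for n,(a,b,c,d) in {"scene":(180,320,225,395),"top":(200,300,265,425)}.items():
    cv2.imwrite(f"pics/{n}2.png",cv2.resize(imaging.snapshot(n)[a:b,c:d],None,fx=3.5,fy=3.5,interpolation=cv2.INTER_CUBIC))
E
```

```text
t 6.45 pos [ 564.835 -206.345  295.253] ft [ 0.381  0.255 -0.266] toolshift m [0.004 0.002 0.054]
[[-0.149  0.989 -0.004]
 [ 0.989  0.149 -0.002]
 [-0.001 -0.004 -1.   ]]
```

View pics/scene2.png

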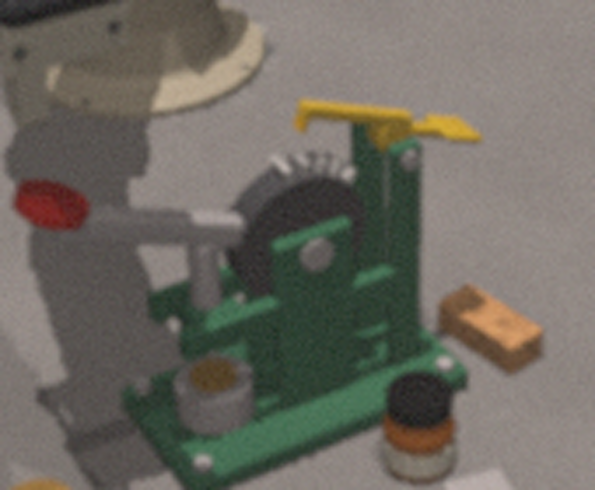

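The pawl stays swung clear after I lifted off: its nose is at crop (303,115) and the teeth are at (310,160). Next I'll push the lever along the pad's arc.

Call:
apply_moves(
  series=[
    [0.002,0.001,0.02,0,0,0,1],
    [0.002,0.001,0.02,0,0,0,1],
    [0,0,0.004,0,0,0,1],
    [0,0,0.004,0,0,0,1],
    [0,0,0.004,0,0,0,1],
  ],
)

```text
t: 7.05
eef_pos: [568.0, -193.0, 246.0]
ee_rot: [2.036, 2.392, 0.0]
ft_force: [0.1, -0.2, -0.9]
opening: 0.9
finger_force: 0.0
```

Call:
apply_moves(
  series=[
    [-0.001,0,0.004,0,0,0,1],
    [-0.002,0,0.004,0,0,0,1],
    [-0.002,0,0.004,0,0,0,1],
  ],
)

```text
t: 7.35
eef_pos: [569.0, -198.5, 234.5]
ee_rot: [2.036, 2.391, 0.001]
ft_force: [-0.6, 1.1, 6.1]
opening: 0.5
finger_force: 2.9
```

```bash
python3 st.py 567 -207 227
```

```text
t 7.35 pos [ 568.963 -198.483  234.494] ft [-0.587  1.112  6.099] toolshift m [-0.008 -0.003  0.007]
[[-0.159  0.987  0.001]
 [ 0.987  0.159 -0.   ]
 [-0.001  0.001 -1.   ]]
```

Call:
apply_moves(
  series=[
    [-0.003,-0.001,0.005,0,0,0,1],
    [-0.003,-0.001,0.005,0,0,0,1],
    [-0.003,0,0.005,0,0,0,1],
    [-0.003,0,0.005,0,0,0,1],
    [-0.003,0,0.005,0,0,0,1],
  ],
)

```text
t: 7.85
eef_pos: [569.5, -212.5, 209.0]
ee_rot: [2.036, 2.392, 0.003]
ft_force: [-1.0, 5.3, 4.3]
opening: 0.4
finger_force: 2.6
```

Call:
apply_moves(
  series=[
    [-0.002,0,0.006,0,0,0,1],
    [-0.002,0,0.006,0,0,0,1],
    [-0.001,0,0.006,0,0,0,1],
    [-0.001,0,0.006,0,0,0,1],
    [-0.001,0,0.006,0,0,0,1],
  ],
)

```text
t: 8.35
eef_pos: [570.5, -220.8, 178.3]
ee_rot: [2.037, 2.391, 0.001]
ft_force: [0.3, 3.5, 5.1]
opening: 0.5
finger_force: 2.6
```

```bash
python3 st.py 569.4 -221.5 174
```

```text
t 8.35 pos [ 570.479 -220.755  178.318] ft [0.283 3.525 5.13 ] toolshift m [-0.001 -0.001  0.004]
[[-0.159  0.987  0.001]
 [ 0.987  0.159 -0.   ]
 [-0.     0.001 -1.   ]]
```

Call:
apply_moves(
  series=[
    [0,0,0.006,0,0,0,1],
    [0,0,0.006,0,0,0,1],
    [0,0,0.006,0,0,0,1],
    [0,0,0.006,0,0,0,1],
    [0,0,0.006,0,0,0,1],
  ],
)

```text
t: 8.85
eef_pos: [570.8, -222.7, 148.6]
ee_rot: [2.037, 2.388, -0.001]
ft_force: [1.6, -0.8, 5.6]
opening: 0.3
finger_force: 3.1
```

Call:
apply_moves(
  series=[
    [0,0,0.004,0,0,0,1],
    [0,0,0.003,0,0,0,1],
    [0,0,0.002,0,0,0,1],
    [0,0,0.002,0,0,0,1],
    [0,0,0.001,0,0,0,1],
  ],
)

```text
t: 9.35
eef_pos: [570.6, -222.2, 136.5]
ee_rot: [2.037, 2.389, -0.001]
ft_force: [1.9, 0.6, 6.1]
opening: 0.7
finger_force: 2.8
```

Call:
apply_moves(
  series=[
    [0,0,0.001,0,0,0,1],
    [0,0,0.001,0,0,0,1],
    [0,0,0,0,0,0,1],
  ],
)

```text
t: 9.65
eef_pos: [570.6, -222.1, 134.5]
ee_rot: [2.037, 2.389, -0.0]
ft_force: [2.1, -0.0, 4.2]
opening: 0.5
finger_force: 2.2
```

Call:
apply_moves(
  series=[
    [0,0,0.001,0,0,0,1],
    [0,0,0.001,0,0,0,1],
    [0,0,0,0,0,0,1],
  ],
)

```text
t: 9.95
eef_pos: [570.7, -222.0, 133.2]
ee_rot: [2.037, 2.389, -0.001]
ft_force: [0.7, 1.3, 11.8]
opening: 0.2
finger_force: 5.5
```

Call:
apply_moves(
  series=[
    [0,0,0.001,0,0,0,1],
    [0,0,0,0,0,0,1],
  ],
)

```text
t: 10.15
eef_pos: [570.8, -222.0, 133.0]
ee_rot: [2.036, 2.388, -0.001]
ft_force: [-2.6, 0.4, 18.4]
opening: 0.4
finger_force: 9.0
```

The force is rising with no further travel, and z is 133 as expected at the stop. One more mm to seat it, then I'll lift clear and check.

Call:
apply_moves(
  series=[
    [0,0,0.001,0,0,0,1],
    [0,0,0,0,0,0,1],
  ],
)

```text
t: 10.35
eef_pos: [570.8, -222.0, 132.7]
ee_rot: [2.036, 2.388, -0.001]
ft_force: [-4.4, 1.0, 26.1]
opening: 0.3
finger_force: 12.5
```

Call:
apply_moves(
  series=[
    [0,0,-0.005,0,0,0,1],
    [0,0,-0.02,0,0,0,1],
    [0,0,-0.04,0,0,0,1],
    [0,0,-0.05,0,0,0,1],
    [0,0,-0.05,0,0,0,1],
  ],
)

```text
t: 10.85
eef_pos: [568.7, -221.9, 296.1]
ee_rot: [-2.037, -2.389, 0.003]
ft_force: [1.1, -0.5, -0.6]
opening: 0.8
finger_force: 0.0
```

Call:
apply_moves(
  series=[
    [-0.045,0,0,0,0,0,1],
    [-0.045,0,0,0,0,0,1],
    [-0.045,0,0,0,0,0,1],
    [-0.045,0,0,0,0,0,1],
    [0,0,0,0,0,0,1],
  ],
)

```text
t: 11.35
eef_pos: [595.9, -407.4, 292.9]
ee_rot: [-2.048, -2.381, 0.007]
ft_force: [0.6, -0.3, -0.1]
opening: 0.4
finger_force: 0.0
```

```bash
python3 - <<'E'
from h import *
I={n:imaging.snapshot(n) for n in M}
cv2.imwrite("pics/s3.png",cv2.resize(I["scene"][160:360,205:425],None,fx=3,fy=3,interpolation=cv2.INTER_CUBIC)); cv2.imwrite("pics/t3.png",I["top"])
s=blob(I["scene"],(0,150,50),(7,255,255),(245,275),30); t=blob(I["top"],(0,150,50),(7,255,255),(405,237),25)
print(s[0],s[1],t[0],t[1],tri(s[0],t[0])); print(proj("scene",[569.5,-222,129]),proj("top",[569.5,-222,132])); print(read_state()["eef_pos"],read_state()["ft_force"])
E
```

```text
[237.289 279.912] [228 272  19  16 228] [403.5   237.505] [397 230  15  16 190] [ 570.389 -220.704  128.515]
[[236.215 279.651]] [[403.876 237.595]]
[ 597.191 -400.322  293.702] [-0.168  1.145  0.084]
```

View pics/s3.png

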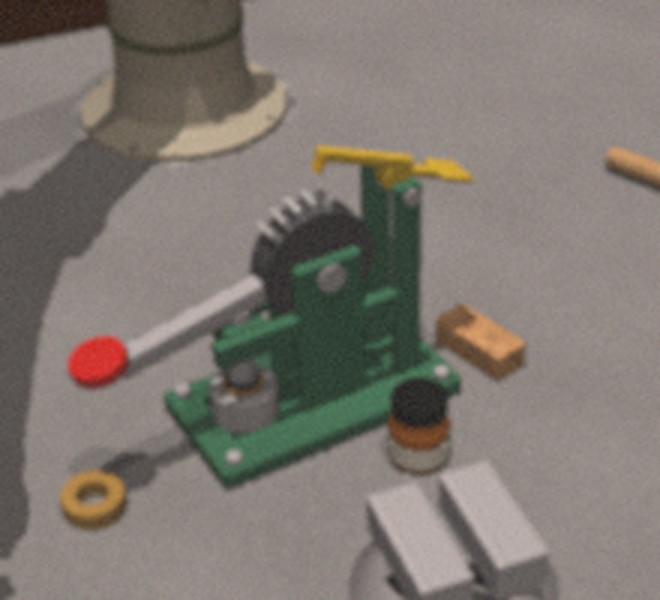

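View pics/t3.png

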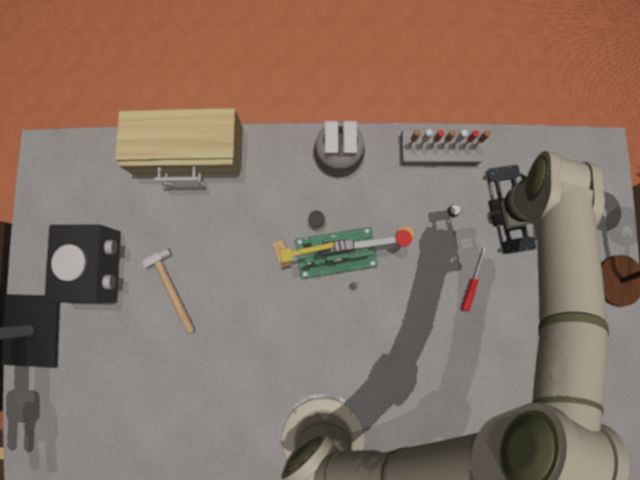

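The lever is down: the pad triangulates at z ≈ 128.5, and the ram is on the blank at crop (243,380). The pawl is clear at (320,155), the loose items haven't moved, and the arm is away. I'm handing in.

```bash
python3 -c "
from plant import arm; print(arm.close_job())"
```

```text
the job is handed in; nothing more can be done
None
```

The press is closed and handed in: the pawl was pressed to its stop and stayed clear, then the lever went down to its bottom stop with the ram on the blank; the loose items look undisturbed, and the arm is clear at about 11.5 s.

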